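Swap two sample bottles, then hold the sampler cover at its load mark

TASK

Get the sampler ready for me to load. The tall and the short sample bottle in the white stand are in each other's places: swap them (the empty well is free to park one in), so that both stand upright and fully down in the stand. Then lift the sampler's sprung cover to the load mark on the hinge cheeks and keep holding it there while I load - finish still holding it, it falls shut if let go - and leave everything else on the bench as it is.

Things in the scene. Friction and masses are not known exactly. Their poses are not given: they have to be found in the camera images.
- cover (a joint): angle (rad) of the sampler's round smoked cover about its rear hinge: 0 shut, growing as the front is lifted, end stop 1.1. The load mark is at 0.70 (40 degrees). Springs and its own 0.4 kg shut it whenever it is let go: about 5 N at the handle lifts it off, about 10 N (straight up) carries it at the mark.
- cover_handle (a point): middle of the black bow handle on top of the cover near its front: a straight round bar 12 mm thick and 110 mm long, its axis 42 mm above the cover's top (32 mm of free space under it, over a 4 mm foot strip). It runs along this point's y axis, parallel to the hinge. The bar is round, so the cover can turn in a gripper that stays pointing down. The point turns with the cover.
- cover_hinge (a point): middle of the sampler's hinge axis, fixed, across the rear of the cover, 115 mm above the bench. Axes as the sampler body's: x from its front to its rear, y along the hinge axis (to the left seen from the front), z up. With the cover shut the handle bar lies 230 mm in front (-x) and 42 mm above this point; it goes up in an arc about it.
- load_mark (a point): rim end of the engraved black load mark, a radial line at 40 degrees above level on the left of the two round hinge cheeks (white discs of 75 mm radius about the hinge axis, either side of the cover; the right one has the same line). The cover is at the mark when its top face lies in line with it.
- sampler: the autosampler, fixed: off-white housing 400 mm deep, 320 mm wide, 70 mm high, with the round vial carousel under the cover, a rear housing 155 mm high and a needle arm on a post to 247 mm at the rear right. Origin: centre of its underside; x from its front (the side nearest the robot) to its rear, z up. The cover lies with its top at 115 mm.
- stand: fixed white bottle stand, 256 mm long (its y axis) by 70 mm wide, 32 mm high, with four round wells in a row, 46 mm wide with a chamfered mouth, 24 mm deep, 62 mm apart. Origin: centre of its underside. From its +y end the wells are well0, well1 (empty at the start), well2, well3 (dropper bottle). The tall and the short bottle start in well0 and well2, either way round.
- well0 (a point): centre of the floor of the well at the stand's +y end, 8 mm above the bench
- well1 (a point): centre of the floor of the next well, the empty one, 8 mm above the bench
- well2 (a point): centre of the floor of the third well, 8 mm above the bench
- tall_center (a point): centre, half-way up, of the tall amber sample bottle: 120 mm high with the cap, 40 mm across (straight body to 96 mm up, then a blue cap 36 mm across), about 0.16 kg; seated in a well its centre is 68 mm above the bench. z is the bottle's axis.
- short_center (a point): centre, half-way up, of the short amber sample bottle: 80 mm high with the cap, 40 mm across (straight body to 56 mm up, then the same cap), about 0.11 kg; seated in a well its centre is 48 mm above the bench. z is the bottle's axis.
- tall: the tall bottle itself, origin at the centre of its underside
- short: the short bottle itself, origin at the centre of its underside
- dropper: amber dropper bottle with a black rubber bulb, 40 mm across, 103 mm high, in well3; to be left there. Origin: centre of its underside.
- beaker: empty glass beaker, 70 mm across, 95 mm high, to be left alone. Origin: centre of its underside.
- washbottle: white wash bottle with a bent spout, 60 mm across, 165 mm high, to be left alone. Origin: centre of its underside.
- tipbox: closed pipette-tip box 85 x 120 x 67 mm, to be left alone. Origin: centre of its underside.
- vialbox: low cardboard tray of small vials, 80 x 130 x 37 mm, to be left alone. Origin: centre of its underside.
- spanner: steel spanner 130 mm long lying on the bench, to be left alone. Origin: under its middle.
- mouse: black computer mouse, 62 mm across, 34 mm high, to be left alone. Origin: centre of its underside.

How it is judged:
By the outcome, as a careful person would: the job done as asked, in the order asked, and still so for the second after the job is handed in, while the arm keeps its last pose, push and grip.
It also fails if it takes over 72 s, if anything falls off the work surface, if the arm or the gripper's body presses on something with over 40 N, if the wrist force passes 120 N, or if a joint passes its speed limit or range.

ROBOT

A 6-joint arm with a two-finger parallel gripper is mounted at the origin on the work surface. World frame = base frame: x ahead of the robot, y to its left, z up, the work surface at z = 0. Lengths are in mm, angles in rad, forces in N, time in s.
With the tool pointing down it reaches from about 275 to 750 mm from the base axis. Payload 10.2 kg.
Tool frame: the origin (TCP) lies at the very end of the fingers, on their centre line; the grasp point (between the pads) lies 19 mm behind it; x points along the fingers, y is the direction in which the jaws open and shut, and the axes are right-handed (so a half turn about x gives the same grasp; the last joint's range is limited). The gripper opens to 85 mm and grips with 20 to 120 N. Pads are 22 mm wide; open, the fingers measure 114 mm over their backs; the gripper's body (76 mm by 85 mm) begins 54 mm behind the grasp point. The pads swing forward as they close: fully open they stand 13 mm farther back than shut.
Start: joints at [1.073, 0.313, 1.498, -0, 1.331, -0.223], TCP at [142.474, 505.304, 231.294] pointing down, gripper open.
Joint ranges: [-2.94, 2.94], [-0.97, 2.17], [0.19, 2.56], [-1.23, 4.37], [0.02, 3.11], [-2.88, 2.88]. Speed limits (rad/s): [2.39, 2.39, 3.01, 3.14, 3.14, 3.14].

INTERFACE

Orientations are given as a unit quaternion [w, x, y, z].
In Python, from rig import ctrl, viewer, finish_job gives the robot as it stands.
- The arm moves only by the tool carry_out, never from a script. Its argument "targets" is a list of rows, each an object of numbers: "x", "y", "z": the shift along the world's x, y, z in m; "ax", "ay", "az": the turn, a rotation vector about the world's x, y, z in rad; "hand": the opening, from -1 (shut) to 1 (fully open). A call has 1 to 5 rows; each row is the pose to reach, as a shift and turn from the pose commanded when the call began; what a row does not reach only later rows make up. A row lasts 1/8 s, in which the tool goes at most 62.5 mm and 10.7 degrees, less where a joint would pass 70% of its speed; a pose out of reach is approached as far as the arm can. A call with a gripper value outside its range is refused whole. The fingers move at their own pace and stop on an object; "grip_force" is the grip in N (left out, the last holds). Time passes only in rows, so rows that repeat a pose let the fingers close. It gives the time, the measured TCP pose, the force and the opening at its end, in the units of the state.
- ctrl.sense(): the state, without advancing time (a new reading comes with each control period).
- viewer.capture(name): name is "side" or "top" or "wrist"; returns the picture (400x640x3 uint8, blue, green, red); there is no depth.
- viewer.camera_info(name): a dict with "fx", "fy", "cx", "cy" (pixels), "R" (3x3) and "t" (3): a world point X has camera coordinates R X + t. Camera axes: x right, y down, z forward; pixel columns grow to the right and rows downward; lengths in mm; the calibration is good to about 2 mm. The wrist camera is an equidistant fisheye: a pixel r from the principal point sees the ray r / f radians off the axis. A picture is of the moment at which its call begins: read the wrist's pose just before it. camera_info takes no time and is no camera call; for the wrist camera it gives the pose at the moment of the call.
- finish_job(): hands the job in, once; it reports no verdict.
The state is a dict: "time_s": time; "joints": joint angles; "dq": joint speeds; "tau": joint torques, N m; "eef_pos": TCP position; "ee_rot": TCP orientation; "force": force on the tool from outside, world axes, zero at the start; "wrist_torque": the same for the moment, N m; "grip_width": opening from 0.0 (shut) to 1.0 (fully open).
Only numpy, scipy, OpenCV 4.12 (cv2) and the standard library are available. Lean on these libraries where they do the work, as an engineer would, in place of code of your own. Each camera call takes 0.05 s, during which the arm holds its last target. There are 200 camera calls.

## Working session

There is one attempt and no reset: what is moved stays moved. The work goes in short steps, Python scripts to look and compute and a tool call to move; the robot and the scene stay as the last step left them, time stands still between calls to the robot, and variables do not carry over. Pictures are saved under pics/ and viewed, about 8 in all and at most 12, crops included, and the job is handed in when it is done.

Besides the shell and the picture viewer there is one more tool, called after "Call:" as name(argument=value, ...) on one line, values as JSON. carry_out: Moves the arm, as the interface text tells. Its arguments: {"type":"object","properties":{"targets":{"type":"array"},"grip_force":{"type":"number"}},"required":["targets"]}

```bash
ls; mkdir -p pics
python3 - <<'E'
from rig import ctrl, viewer
import cv2,json
s=ctrl.sense();print(s)
for n in ("side","top","wrist"):
    i=viewer.camera_info(n);print(n,i)
    cv2.imwrite(f"pics/{n}0.png",viewer.capture(n))
E
```

```text
pics
{'time_s': 0.0, 'joints': array([ 1.07258085e+00,  3.13474925e-01,  1.49844504e+00,  5.85495775e-06,
        1.33102859e+00, -2.23396224e-01]), 'dq': array([-1.49871707e-04, -1.80802952e-04,  2.34861448e-05,  9.73489647e-05,
       -2.60894972e-03, -3.78319519e-04]), 'tau': array([-1.68190341e-03, -4.12250876e+01, -2.59744209e+01, -3.12065185e-04,
        4.05482599e-03,  1.61137058e-05]), 'eef_pos': array([142.34879961, 505.05695148, 230.7193394 ]), 'ee_rot': array([ 0.70027035,  0.09641046,  0.70061258, -0.09730608]), 'force': array([ 0.6515799 , -0.34013374, -0.41756292]), 'wrist_torque': array([-0.01742322, -0.00578543, -0.0714015 ]), 'grip_width': 0.9976994327801548}
side {'fx': 425.1849007283961, 'fy': 425.1849007283961, 'cx': 319.8497237070394, 'cy': 203.0255849907922, 'R': array([[ 0.99731902, -0.07087603,  0.01820306],
       [-0.02021999, -0.50598703, -0.86230405],
       [ 0.0703272 ,  0.85962417, -0.5060636 ]]), 't': array([-522.24587295,  112.95178772, 1307.42114016])}
top {'fx': 509.5272843112183, 'fy': 509.5272843112183, 'cx': 323.4305664711048, 'cy': 199.26212322864805, 'R': array([[ 0.02616191, -0.99963494,  0.00674775],
       [-0.99198206, -0.02679531, -0.12350551],
       [ 0.12364123, -0.00346251, -0.99232094]]), 't': array([ -25.81050038,  501.99930991, 1639.58534216])}
wrist {'fx': 309.70691628693146, 'fy': 309.70691628693146, 'cx': 321.84914863116666, 'cy': 198.2074926701343, 'R': array([[ 0.27217258,  0.96224514, -0.00252548],
       [ 0.91370114, -0.25761693,  0.31429883],
       [ 0.30178191, -0.08785106, -0.94932074]]), 't': array([-524.17027592,  -41.03550473,  381.02395102])}
```

View pics/top0.png

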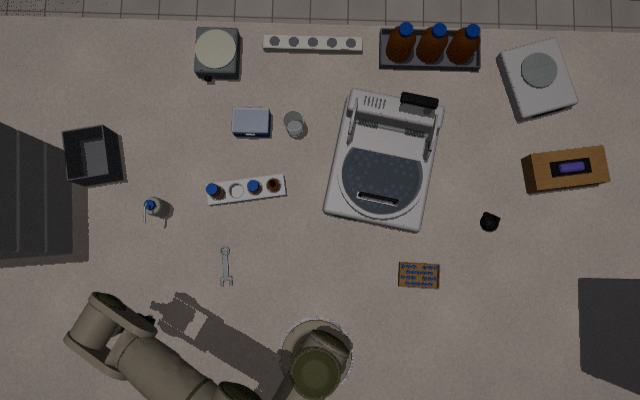

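View pics/side0.png

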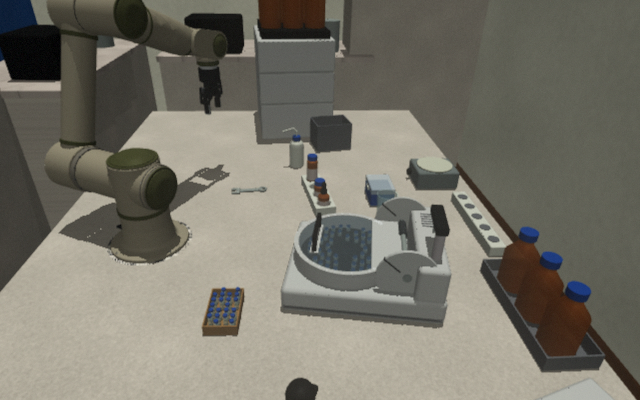

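The top view shows the stand at columns 207–286, rows 176–205. From its +y (left) end: a blue cap at (213,190), the empty well at (237,190), a blue cap at (253,187) and the dropper at (273,185). The cover handle is at (378,198). In the side view the far (+y) bottle at (312,165) is the tall one.

```bash
cat > h.py <<'E'
import numpy as np,cv2
from rig import ctrl,viewer
def ray(i,u,v):
    u=np.atleast_1d(u).astype(float);v=np.atleast_1d(v).astype(float)
    R=np.array(i["R"]);t=np.array(i["t"])
    d=np.stack([(u-i["cx"])/i["fx"],(v-i["cy"])/i["fy"],np.ones_like(u)],1)
    return -R.T@t,d@R
def fray(i,u,v):
    R=np.array(i["R"]);t=np.array(i["t"])
    a=np.stack([np.atleast_1d(u)-i["cx"],np.atleast_1d(v)-i["cy"]],1);r=np.hypot(*a.T)
    th=r/i["fx"];s=np.where(r>0,np.sin(th)/np.maximum(r,1e-9),0)
    d=np.c_[a*s[:,None],np.cos(th)]
    return -R.T@t,d@R
def onz(c,d,z): return c+d*((z-c[2])/d[:,2])[:,None]
def proj(i,X):
    p=np.array(i["R"])@X+np.array(i["t"]);return i["cx"]+i["fx"]*p[0]/p[2],i["cy"]+i["fy"]*p[1]/p[2]
def tri(c1,d1,c2,d2):
    A=np.stack([d1,-d2],1);s=np.linalg.lstsq(A,c2-c1,rcond=None)[0]
    return (c1+d1*s[0]+c2+d2*s[1])/2,np.linalg.norm(c1+d1*s[0]-c2-d2*s[1])
def blobs(m,lo,hi):
    n,l,st,ce=cv2.connectedComponentsWithStats(m.astype(np.uint8))
    return [(k,st[k],ce[k].round(1),l) for k in range(1,n) if lo<=st[k][4]<=hi]
E
python3 - <<'E'
from h import *
I={n:viewer.camera_info(n) for n in("top","side")}
P={n:cv2.imread(f"pics/{n}0.png") for n in I}
C={}
for n in I:
    h=cv2.cvtColor(P[n],cv2.COLOR_BGR2HSV)
    m=(h[...,0]>100)&(h[...,0]<130)&(h[...,1]>140)&(h[...,2]>50)
    C[n]=blobs(m,15,400)
    print(n,[(b[2],b[1][4]) for b in C[n] if (n=="top" and 195<b[2][0]<300) or (n=="side" and 280<b[2][0]<340)])
# stand quad
im=P["top"];g=im.min(2);m=(g>130)
for b in blobs(m,300,30000):
    x,y,w,hh,a=b[1]
    if x<300 and x>150 and y>150: 
        r=cv2.minAreaRect(np.argwhere(b[3]==b[0])[:,::-1].astype(np.float32));print("stand",b[1],r)
        q=cv2.boxPoints(r);c,d=ray(I["top"],q[:,0],q[:,1]);print(onz(c,d,32).round(1))
# handle
h=im.max(2)[180:215,340:415];mm=h<30
for b in blobs(mm,30,2000):
    r=cv2.minAreaRect(np.argwhere(b[3]==b[0])[:,::-1].astype(np.float32));print("handle",b[1],r)
    q=cv2.boxPoints(r)+[340,180];c,d=ray(I["top"],q[:,0],q[:,1]);print(onz(c,d,157).round(1))
a=cv2.resize(im[165:215,195:295],None,fx=5,fy=5,interpolation=2);b=cv2.resize(im[85:235,320:450],None,fx=3.3,fy=3.3,interpolation=2)
s=cv2.resize(P["side"][140:215,280:355],None,fx=3.3,fy=3.3,interpolation=2)
o=np.zeros((500,800,3),np.uint8);o[:250,:370]=a[:,:370];o[250:497,:247]=s[:247,:247];o[:b.shape[0],371:371+b.shape[1]]=b[:,:429];cv2.imwrite("pics/c1.png",o)
E
```

```text
top [(array([252.5, 185.2]), np.int32(94)), (array([211.2, 188.7]), np.int32(99))]
side [(array([311.9, 155.5]), np.int32(26)), (array([319.5, 180. ]), np.int32(28))]
stand [207 174  78  31 800] ((245.0890350341797, 188.66110229492188), (20.54545021057129, 77.7220230102539), 82.33319854736328)
[[543.5 377.1  32. ]
 [585.  125.6  32. ]
 [517.5 114.1  32. ]
 [476.5 364.5  32. ]]
handle [ 19  12  39  12 142] ((38.018455505371094, 17.413005828857422), (39.04043960571289, 4.713310241699219), 11.9761323928833)
[[ 500.7 -117.9  157. ]
 [ 514.9 -120.6  157. ]
 [ 493.2 -236.9  157. ]
 [ 479.1 -234.1  157. ]]
```

View pics/c1.png

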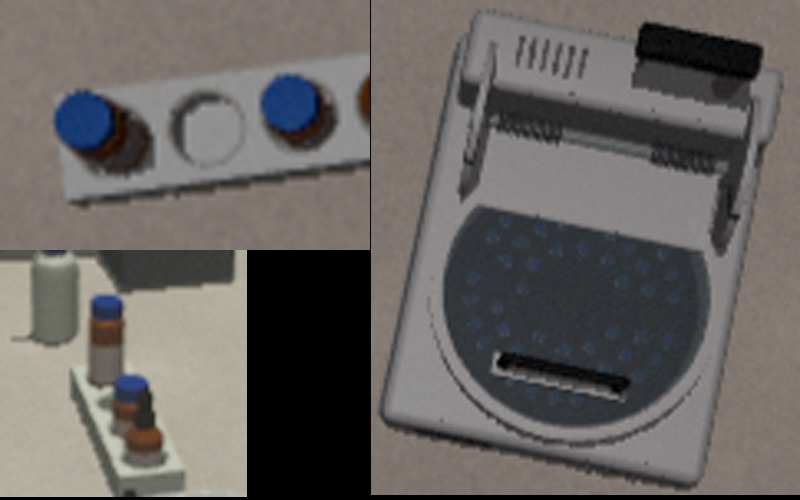

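The crop confirms tall in well0, the empty well1, short in well2, the dropper in well3, and the handle bar with its foot strip. The stand measures 254×68 mm, which fits the given size.

Run:
```python
from h import *
from scipy.spatial.transform import Rotation as Ro
T,S=viewer.camera_info("top"),viewer.camera_info("side")
for n,a,b,z in(("tall",(211.2,188.7),(311.9,155.5),128),("short",(252.5,185.2),(319.5,180),88)):
    c,d=ray(T,*a);c2,d2=ray(S,*b)
    print(n,"top@z",onz(c,d,z-3).round(1),"tri",tri(c,d[0],c2,d2[0]))
s=ctrl.sense();w,x,y,z=s["ee_rot"];M=Ro.from_quat([x,y,z,w]).as_matrix();print(M.round(3),s["eef_pos"])
ya=np.arctan2(M[1,1],M[0,1]);print("jaw yaw",ya,"need stand",0.163,"sampler",-0.184)
i=viewer.camera_info("wrist");c=-np.array(i["R"]).T@i["t"];print("cam",c, "in tool",M.T@(c-s["eef_pos"]))
```

```text
tall top@z [[514.4 336.2 125. ]] tri (array([515.12453971, 336.2236934 , 124.93949039]), np.float64(1.4429327301086785))
short top@z [[534.8 214.4  85. ]] tri (array([535.37188224, 214.32934664,  85.86212654]), np.float64(1.4454224148203094))
[[-0.     0.271  0.962]
 [-0.001  0.962 -0.271]
 [-1.    -0.001 -0.   ]] [142.38203177 505.12572297 230.89671779]
jaw yaw 1.2959698845596044 need stand 0.163 sampler -0.184
cam [ 65.18009082 527.29556744 373.36461768] in tool [-142.45202509    0.25470101  -80.34985914]
```

View pics/wrist0.png

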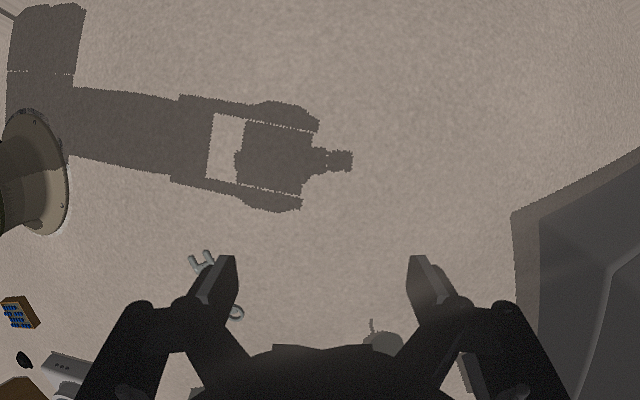

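Side and top rays agree: the caps are at (515,336) at z 125 and (535,214) at z 86, within 1 mm of the stand-derived wells. The wrist view shows only bench, the robot's shadow and the fingers. Going above the short bottle, jaws across the row.

Call:
carry_out(targets=[{"x": 0.393,"y": -0.2907,"z": 0,"az": -1.133,"hand": 1},{"x": 0.393,"y": -0.2907,"z": 0,"az": -1.133,"hand": 1},{"x": 0.393,"y": -0.2907,"z": 0,"az": -1.133,"hand": 1},{"x": 0.393,"y": -0.2907,"z": 0,"az": -1.133,"hand": 1},{"x": 0.393,"y": -0.2907,"z": 0,"az": -1.133,"hand": 1}])

```text
invalid input at $.targets[0]: expected keys x, y, z, ax, ay, az, hand
```

Call:
carry_out(targets=[{"x": 0.393,"y": -0.2907,"z": 0,"ax": 0,"ay": 0,"az": -1.133,"hand": 1},{"x": 0.393,"y": -0.2907,"z": 0,"ax": 0,"ay": 0,"az": -1.133,"hand": 1},{"x": 0.393,"y": -0.2907,"z": 0,"ax": 0,"ay": 0,"az": -1.133,"hand": 1},{"x": 0.393,"y": -0.2907,"z": 0,"ax": 0,"ay": 0,"az": -1.133,"hand": 1},{"x": 0.393,"y": -0.2907,"z": 0,"ax": 0,"ay": 0,"az": -1.133,"hand": 1}], grip_force=30)

```text
time_s: 0.78
eef_pos: [395.1, 318.0, 231.2]
ee_rot: [0.58, 0.405, 0.58, -0.405]
force: [1.0, 0.5, 1.0]
grip_width: 0.994
```

Call:
carry_out(targets=[{"x": 0.1403,"y": -0.1034,"z": -0.03,"ax": 0,"ay": 0,"az": -0.188,"hand": 1},{"x": 0.1403,"y": -0.1034,"z": -0.03,"ax": 0,"ay": 0,"az": -0.188,"hand": 1},{"x": 0.1403,"y": -0.1034,"z": -0.03,"ax": 0,"ay": 0,"az": -0.188,"hand": 1},{"x": 0.1403,"y": -0.1034,"z": -0.03,"ax": 0,"ay": 0,"az": -0.188,"hand": 1},{"x": 0.1403,"y": -0.1034,"z": -0.03,"ax": 0,"ay": 0,"az": -0.188,"hand": 1}])

```text
time_s: 1.4
eef_pos: [533.6, 216.3, 201.1]
ee_rot: [0.541, 0.455, 0.541, -0.456]
force: [-0.2, 0.4, 0.0]
grip_width: 0.999
```

```bash
cat >> h.py <<'E'
from scipy.spatial.transform import Rotation as Ro
def st():
    s=ctrl.sense();w,x,y,z=s["ee_rot"];M=Ro.from_quat([x,y,z,w]).as_matrix()
    print("t",round(s["time_s"],2),"p",s["eef_pos"].round(1),"jaw yaw",round(float(np.arctan2(M[1,1],M[0,1])),3),"tilt x",M[:,0].round(3),"F",np.array(s["force"]).round(1),"g",round(float(s["grip_width"]),3));return s,M
E
python3 - <<'E'
from h import *
st();i=viewer.camera_info("wrist");p=viewer.capture("wrist");cv2.imwrite("pics/w1.png",p)
h=cv2.cvtColor(p,cv2.COLOR_BGR2HSV)
m=(h[...,0]>100)&(h[...,0]<130)&(h[...,1]>140)&(h[...,2]>50)
for b in blobs(m,150,9000):
    c,d=fray(i,*b[2]);print(b[2],b[1],"z125",onz(c,d,125).round(1),"z85",onz(c,d,85).round(1))
E
```

```text
t 1.4 p [533.6 216.3 201.1] jaw yaw 0.17 tilt x [-0.001  0.    -1.   ] F [-0.2  0.4  0. ] g 0.999
[324.   40.8] [ 298   17   53   48 1917] z125 [[514.7 337.1 125. ]] z85 [[513.6 344.6  85. ]]
```

View pics/w1.png

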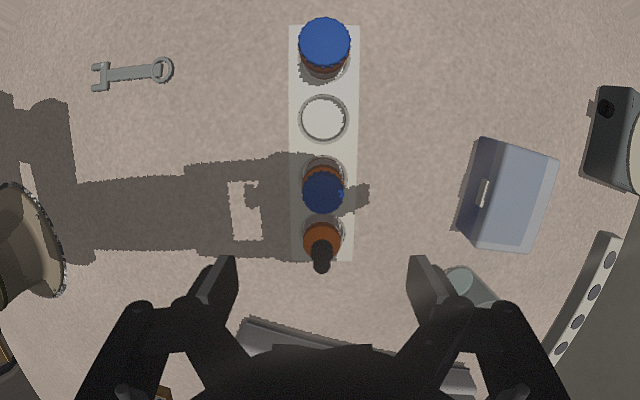

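The wrist view has the row vertical at column ~323: tall cap (324,41), empty well (323,119), short cap (322,192), dropper (321,245). Jaws are square to the row and the tall cap again falls on (514.7,337.1).

Call:
carry_out(targets=[{"x": 0,"y": 0,"z": -0.06,"ax": 0,"ay": 0,"az": 0,"hand": 1},{"x": 0,"y": 0,"z": -0.09,"ax": 0,"ay": 0,"az": 0,"hand": 1},{"x": 0,"y": 0,"z": -0.09,"ax": 0,"ay": 0,"az": 0,"hand": 1}])

```text
time_s: 1.82
eef_pos: [532.4, 216.8, 110.1]
ee_rot: [0.54, 0.454, 0.542, -0.456]
force: [-0.5, 0.5, 0.8]
grip_width: 0.999
```

```bash
python3 -c "
from h import *
st();i=viewer.camera_info('wrist');p=viewer.capture('wrist');cv2.imwrite('pics/w2.png',p)
c,d=fray(i,322.5,193)"
```

```text
t 1.82 p [532.4 216.8 110.1] jaw yaw 0.172 tilt x [-0.004 -0.001 -1.   ] F [-0.5  0.5  0.8] g 0.999
```

Call:
carry_out(targets=[{"x": 0.003,"y": -0.0022,"z": -0.03,"ax": 0,"ay": 0,"az": -0.007,"hand": 1},{"x": 0.003,"y": -0.0022,"z": -0.058,"ax": 0,"ay": 0,"az": -0.007,"hand": 1},{"x": 0.003,"y": -0.0022,"z": -0.058,"ax": 0,"ay": 0,"az": -0.007,"hand": 1},{"x": 0.003,"y": -0.0022,"z": -0.058,"ax": 0,"ay": 0,"az": -0.007,"hand": 1}])

```text
time_s: 2.38
eef_pos: [538.1, 214.3, 55.6]
ee_rot: [0.54, 0.458, 0.538, -0.456]
force: [-0.2, 0.6, 0.5]
grip_width: 0.998
```

```bash
python3 -c "
from h import *
st()"
```

```text
t 2.38 p [538.1 214.3  55.6] jaw yaw 0.164 tilt x [ 0.003  0.001 -1.   ] F [-0.2  0.6  0.5] g 0.998
```

Call:
carry_out(targets=[{"x": 0,"y": 0,"z": -0.003,"ax": 0,"ay": 0,"az": 0,"hand": 1},{"x": 0,"y": 0,"z": -0.003,"ax": 0,"ay": 0,"az": 0,"hand": 1}])

```text
time_s: 2.62
eef_pos: [537.2, 214.0, 50.9]
ee_rot: [0.539, 0.458, 0.539, -0.457]
force: [-1.0, -0.2, -0.3]
grip_width: 1.005
```

Call:
carry_out(targets=[{"x": -0.0018,"y": 0.0006,"z": 0,"ax": 0,"ay": 0,"az": 0,"hand": 1},{"x": -0.0018,"y": 0.0006,"z": 0,"ax": 0,"ay": 0,"az": 0,"hand": -1},{"x": -0.0018,"y": 0.0006,"z": 0,"ax": 0,"ay": 0,"az": 0,"hand": -1},{"x": -0.0018,"y": 0.0006,"z": 0,"ax": 0,"ay": 0,"az": 0,"hand": -1},{"x": -0.0018,"y": 0.0006,"z": 0,"ax": 0,"ay": 0,"az": 0,"hand": -1}], grip_force=30)

```text
time_s: 3.25
eef_pos: [535.3, 214.5, 50.6]
ee_rot: [0.539, 0.458, 0.539, -0.457]
force: [-1.3, -0.1, 3.4]
grip_width: 0.455
```

Call:
carry_out(targets=[{"x": 0,"y": 0,"z": 0,"ax": 0,"ay": 0,"az": 0,"hand": -1},{"x": 0,"y": 0,"z": 0,"ax": 0,"ay": 0,"az": 0,"hand": -1},{"x": 0,"y": 0,"z": 0,"ax": 0,"ay": 0,"az": 0,"hand": -1}])

```text
time_s: 3.62
eef_pos: [535.3, 214.5, 50.5]
ee_rot: [0.539, 0.458, 0.539, -0.457]
force: [-2.7, -0.0, 5.1]
grip_width: 0.448
```

Call:
carry_out(targets=[{"x": 0,"y": 0,"z": 0.02,"ax": 0,"ay": 0,"az": 0,"hand": -1},{"x": 0,"y": 0,"z": 0.045,"ax": 0,"ay": 0,"az": 0,"hand": -1},{"x": -0.005,"y": 0.03,"z": 0.045,"ax": 0,"ay": 0,"az": 0,"hand": -1},{"x": -0.0102,"y": 0.0611,"z": 0.045,"ax": 0,"ay": 0,"az": 0,"hand": -1},{"x": -0.0102,"y": 0.0611,"z": 0.045,"ax": 0,"ay": 0,"az": 0,"hand": -1}])

```text
time_s: 4.25
eef_pos: [524.3, 277.0, 94.7]
ee_rot: [0.54, 0.457, 0.54, -0.457]
force: [0.8, -0.1, 0.4]
grip_width: 0.452
```

Call:
carry_out(targets=[{"x": 0,"y": 0,"z": 0,"ax": 0,"ay": 0,"az": 0,"hand": -1},{"x": 0,"y": 0,"z": 0,"ax": 0,"ay": 0,"az": 0,"hand": -1}])

```text
time_s: 4.5
eef_pos: [525.2, 274.8, 95.1]
ee_rot: [0.539, 0.458, 0.539, -0.458]
force: [-0.1, 0.3, -1.3]
grip_width: 0.449
```

```bash
python3 -c "
from h import *
st();p=viewer.capture('wrist');cv2.imwrite('pics/w3.png',p)"
```

```text
t 4.5 p [525.2 274.8  95.1] jaw yaw 0.163 tilt x [-0. -0. -1.] F [-0.1  0.3 -1.3] g 0.449
```

View pics/w3.png

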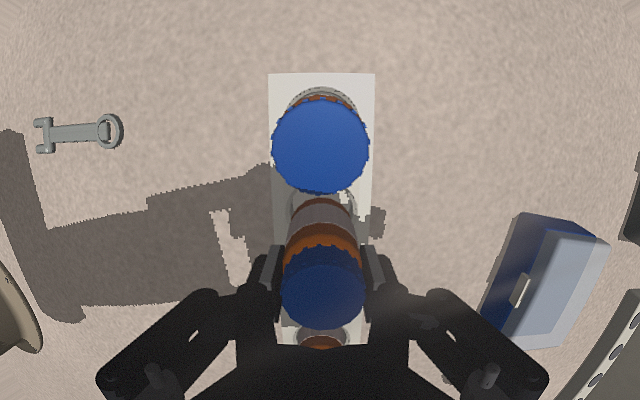

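Short is held upright at (322,280) above the empty well, centred on the row. Lowering.

Call:
carry_out(targets=[{"x": 0,"y": 0.0008,"z": -0.015,"ax": 0,"ay": 0,"az": 0,"hand": -1},{"x": 0,"y": 0.0008,"z": -0.03,"ax": 0,"ay": 0,"az": 0,"hand": -1},{"x": 0,"y": 0.0008,"z": -0.043,"ax": 0,"ay": 0,"az": 0,"hand": -1},{"x": 0,"y": 0.0008,"z": -0.043,"ax": 0,"ay": 0,"az": 0,"hand": -1},{"x": 0,"y": 0.0008,"z": -0.043,"ax": 0,"ay": 0,"az": 0,"hand": -1}])

```text
time_s: 5.18
eef_pos: [525.0, 276.3, 51.8]
ee_rot: [0.539, 0.457, 0.539, -0.458]
force: [0.4, 0.8, -0.8]
grip_width: 0.449
```

Call:
carry_out(targets=[{"x": 0,"y": 0,"z": -0.002,"ax": 0,"ay": 0,"az": 0,"hand": -1},{"x": 0,"y": 0,"z": -0.002,"ax": 0,"ay": 0,"az": 0,"hand": -1}])

```text
time_s: 5.42
eef_pos: [525.0, 276.4, 50.2]
ee_rot: [0.539, 0.457, 0.539, -0.458]
force: [-0.5, 0.1, -0.9]
grip_width: 0.45
```

Call:
carry_out(targets=[{"x": 0,"y": 0,"z": -0.002,"ax": 0,"ay": 0,"az": 0,"hand": -1},{"x": 0,"y": 0,"z": -0.002,"ax": 0,"ay": 0,"az": 0,"hand": -1}])

```text
time_s: 5.68
eef_pos: [525.2, 276.5, 49.9]
ee_rot: [0.539, 0.458, 0.539, -0.457]
force: [-4.7, -0.0, 14.0]
grip_width: 0.45
```

Call:
carry_out(targets=[{"x": 0,"y": 0,"z": 0.002,"ax": 0,"ay": 0,"az": 0,"hand": 1},{"x": 0,"y": 0,"z": 0.002,"ax": 0,"ay": 0,"az": 0,"hand": 1},{"x": 0,"y": 0,"z": 0.002,"ax": 0,"ay": 0,"az": 0,"hand": 1},{"x": 0,"y": 0,"z": 0.06,"ax": 0,"ay": 0,"az": 0,"hand": 1},{"x": 0,"y": 0,"z": 0.11,"ax": 0,"ay": 0,"az": 0,"hand": 1}])

```text
time_s: 6.3
eef_pos: [524.9, 276.3, 159.7]
ee_rot: [0.539, 0.457, 0.539, -0.458]
force: [-0.1, -0.2, -0.0]
grip_width: 1.003
```

Call:
carry_out(targets=[{"x": -0.01,"y": 0.0605,"z": 0.01,"ax": 0,"ay": 0,"az": 0,"hand": 1},{"x": -0.01,"y": 0.0605,"z": 0.01,"ax": 0,"ay": 0,"az": 0,"hand": 1},{"x": -0.01,"y": 0.0605,"z": -0.04,"ax": 0,"ay": 0,"az": 0,"hand": 1},{"x": -0.01,"y": 0.0605,"z": -0.09,"ax": 0,"ay": 0,"az": 0,"hand": 1},{"x": -0.01,"y": 0.0605,"z": -0.09,"ax": 0,"ay": 0,"az": 0,"hand": 1}])

```text
time_s: 6.92
eef_pos: [513.1, 335.5, 64.8]
ee_rot: [0.538, 0.455, 0.54, -0.46]
force: [0.0, -0.6, 0.8]
grip_width: 1.002
```

Call:
carry_out(targets=[{"x": 0,"y": 0,"z": 0,"ax": 0,"ay": 0,"az": 0,"hand": 1},{"x": 0,"y": 0,"z": 0,"ax": 0,"ay": 0,"az": 0,"hand": 1}])

```text
time_s: 7.18
eef_pos: [516.1, 337.2, 70.6]
ee_rot: [0.54, 0.459, 0.539, -0.456]
force: [0.3, -0.1, -0.1]
grip_width: 1.004
```

Call:
carry_out(targets=[{"x": -0.001,"y": -0.0004,"z": -0.003,"ax": 0,"ay": 0,"az": 0,"hand": 1},{"x": -0.001,"y": -0.0004,"z": -0.003,"ax": 0,"ay": 0,"az": 0,"hand": -1},{"x": -0.001,"y": -0.0004,"z": -0.003,"ax": 0,"ay": 0,"az": 0,"hand": -1},{"x": -0.001,"y": -0.0004,"z": -0.003,"ax": 0,"ay": 0,"az": 0,"hand": -1},{"x": -0.001,"y": -0.0004,"z": -0.003,"ax": 0,"ay": 0,"az": 0,"hand": -1}])

```text
time_s: 7.8
eef_pos: [514.2, 336.5, 65.6]
ee_rot: [0.539, 0.458, 0.539, -0.457]
force: [-0.1, 0.1, 2.9]
grip_width: 0.459
```

Call:
carry_out(targets=[{"x": 0,"y": 0,"z": 0,"ax": 0,"ay": 0,"az": 0,"hand": -1},{"x": 0,"y": 0,"z": 0,"ax": 0,"ay": 0,"az": 0,"hand": -1}])

```text
time_s: 8.05
eef_pos: [514.2, 336.5, 65.6]
ee_rot: [0.539, 0.458, 0.539, -0.457]
force: [-0.2, -0.3, 3.6]
grip_width: 0.46
```

Call:
carry_out(targets=[{"x": 0,"y": 0,"z": 0.03,"ax": 0,"ay": 0,"az": 0,"hand": -1},{"x": 0,"y": 0,"z": 0.07,"ax": 0,"ay": 0,"az": 0,"hand": -1},{"x": 0,"y": 0,"z": 0.11,"ax": 0,"ay": 0,"az": 0,"hand": -1},{"x": 0.007,"y": -0.04,"z": 0.11,"ax": 0,"ay": 0,"az": 0,"hand": -1},{"x": 0.014,"y": -0.08,"z": 0.11,"ax": 0,"ay": 0,"az": 0,"hand": -1}])

```text
time_s: 8.68
eef_pos: [527.8, 255.7, 175.0]
ee_rot: [0.539, 0.457, 0.539, -0.457]
force: [1.0, -0.2, -1.0]
grip_width: 0.46
```

Call:
carry_out(targets=[{"x": 0.0068,"y": -0.042,"z": 0,"ax": 0,"ay": 0,"az": 0,"hand": -1},{"x": 0.0068,"y": -0.042,"z": 0,"ax": 0,"ay": 0,"az": 0,"hand": -1},{"x": 0.0068,"y": -0.042,"z": -0.03,"ax": 0,"ay": 0,"az": 0,"hand": -1},{"x": 0.0068,"y": -0.042,"z": -0.06,"ax": 0,"ay": 0,"az": 0,"hand": -1},{"x": 0.0068,"y": -0.042,"z": -0.06,"ax": 0,"ay": 0,"az": 0,"hand": -1}])

```text
time_s: 9.3
eef_pos: [533.3, 214.9, 113.2]
ee_rot: [0.538, 0.456, 0.541, -0.459]
force: [0.4, -0.3, -0.9]
grip_width: 0.461
```

Call:
carry_out(targets=[{"x": 0,"y": 0,"z": 0,"ax": 0,"ay": 0,"az": 0,"hand": -1},{"x": 0,"y": 0,"z": 0,"ax": 0,"ay": 0,"az": 0,"hand": -1}])

```text
time_s: 9.55
eef_pos: [535.3, 214.8, 116.6]
ee_rot: [0.54, 0.458, 0.539, -0.457]
force: [-0.8, 0.2, -1.0]
grip_width: 0.462
```

Call:
carry_out(targets=[{"x": 0,"y": 0,"z": -0.016,"ax": 0,"ay": 0,"az": 0,"hand": -1},{"x": 0,"y": 0,"z": -0.032,"ax": 0,"ay": 0,"az": 0,"hand": -1},{"x": 0,"y": 0,"z": -0.048,"ax": 0,"ay": 0,"az": 0,"hand": -1},{"x": 0,"y": 0,"z": -0.049,"ax": 0,"ay": 0,"az": 0,"hand": -1},{"x": 0,"y": 0,"z": -0.049,"ax": 0,"ay": 0,"az": 0,"hand": -1}])

```text
time_s: 10.18
eef_pos: [534.7, 214.4, 65.6]
ee_rot: [0.539, 0.457, 0.539, -0.458]
force: [-0.2, -0.1, -1.4]
grip_width: 0.459
```

Call:
carry_out(targets=[{"x": 0,"y": 0,"z": -0.0025,"ax": 0,"ay": 0,"az": 0,"hand": -1},{"x": 0,"y": 0,"z": -0.0025,"ax": 0,"ay": 0,"az": 0,"hand": -1}])

```text
time_s: 10.42
eef_pos: [534.9, 214.6, 65.4]
ee_rot: [0.539, 0.458, 0.539, -0.457]
force: [-6.7, -0.4, 15.7]
grip_width: 0.459
```

Call:
carry_out(targets=[{"x": 0,"y": 0,"z": 0.002,"ax": 0,"ay": 0,"az": 0,"hand": 1},{"x": 0,"y": 0,"z": 0.002,"ax": 0,"ay": 0,"az": 0,"hand": 1},{"x": 0,"y": 0,"z": 0.002,"ax": 0,"ay": 0,"az": 0,"hand": 1},{"x": 0,"y": 0,"z": 0.05,"ax": 0,"ay": 0,"az": 0,"hand": 1},{"x": 0,"y": 0,"z": 0.1,"ax": 0,"ay": 0,"az": 0,"hand": 1}])

```text
time_s: 11.05
eef_pos: [534.5, 214.4, 164.5]
ee_rot: [0.539, 0.457, 0.54, -0.458]
force: [0.4, 1.2, -0.1]
grip_width: 0.997
```

Call:
carry_out(targets=[{"x": -0.01,"y": 0.063,"z": 0,"ax": 0,"ay": 0,"az": 0,"hand": 1},{"x": -0.01,"y": 0.063,"z": 0,"ax": 0,"ay": 0,"az": 0,"hand": 1},{"x": -0.01,"y": 0.063,"z": -0.045,"ax": 0,"ay": 0,"az": 0,"hand": 1},{"x": -0.01,"y": 0.063,"z": -0.09,"ax": 0,"ay": 0,"az": 0,"hand": 1},{"x": -0.01,"y": 0.063,"z": -0.09,"ax": 0,"ay": 0,"az": 0,"hand": 1}])

```text
time_s: 11.68
eef_pos: [523.1, 276.4, 70.8]
ee_rot: [0.538, 0.456, 0.54, -0.46]
force: [0.1, -0.4, 0.7]
grip_width: 1.004
```

Call:
carry_out(targets=[{"x": 0,"y": 0,"z": 0,"ax": 0,"ay": 0,"az": 0,"hand": 1},{"x": 0,"y": 0,"z": 0,"ax": 0,"ay": 0,"az": 0,"hand": 1}])

```text
time_s: 11.92
eef_pos: [525.8, 277.7, 75.8]
ee_rot: [0.54, 0.459, 0.538, -0.457]
force: [0.2, -0.1, -0.5]
grip_width: 1.001
```

Call:
carry_out(targets=[{"x": -0.0005,"y": 0,"z": -0.017,"ax": 0,"ay": 0,"az": 0,"hand": 1},{"x": -0.0005,"y": 0,"z": -0.017,"ax": 0,"ay": 0,"az": 0,"hand": -1},{"x": -0.0005,"y": 0,"z": -0.017,"ax": 0,"ay": 0,"az": 0,"hand": -1},{"x": -0.0005,"y": 0,"z": -0.017,"ax": 0,"ay": 0,"az": 0,"hand": -1},{"x": -0.0005,"y": 0,"z": -0.017,"ax": 0,"ay": 0,"az": 0,"hand": -1}])

```text
time_s: 12.55
eef_pos: [524.5, 277.6, 57.3]
ee_rot: [0.539, 0.458, 0.539, -0.457]
force: [-0.8, -0.5, 3.3]
grip_width: 0.441
```

Call:
carry_out(targets=[{"x": 0,"y": 0,"z": 0,"ax": 0,"ay": 0,"az": 0,"hand": -1},{"x": 0,"y": 0,"z": 0,"ax": 0,"ay": 0,"az": 0,"hand": -1}])

```text
time_s: 12.8
eef_pos: [524.6, 277.6, 57.3]
ee_rot: [0.539, 0.458, 0.539, -0.457]
force: [-1.3, -0.0, 5.6]
grip_width: 0.44
```

Call:
carry_out(targets=[{"x": 0,"y": 0,"z": 0.02,"ax": 0,"ay": 0,"az": 0,"hand": -1},{"x": 0,"y": 0,"z": 0.045,"ax": 0,"ay": 0,"az": 0,"hand": -1},{"x": -0.005,"y": 0.03,"z": 0.045,"ax": 0,"ay": 0,"az": 0,"hand": -1},{"x": -0.0098,"y": 0.0604,"z": 0.045,"ax": 0,"ay": 0,"az": 0,"hand": -1},{"x": -0.0098,"y": 0.0604,"z": 0.045,"ax": 0,"ay": 0,"az": 0,"hand": -1}])

```text
time_s: 13.42
eef_pos: [513.6, 339.3, 101.1]
ee_rot: [0.54, 0.457, 0.54, -0.457]
force: [-0.1, -1.0, -0.8]
grip_width: 0.442
```

Call:
carry_out(targets=[{"x": 0,"y": 0,"z": 0,"ax": 0,"ay": 0,"az": 0,"hand": -1},{"x": 0,"y": 0,"z": 0,"ax": 0,"ay": 0,"az": 0,"hand": -1}])

```text
time_s: 13.68
eef_pos: [514.7, 337.0, 101.6]
ee_rot: [0.539, 0.458, 0.539, -0.458]
force: [0.0, -0.2, -0.8]
grip_width: 0.444
```

Call:
carry_out(targets=[{"x": 0,"y": 0.0006,"z": -0.015,"ax": 0,"ay": 0,"az": 0,"hand": -1},{"x": 0,"y": 0.0006,"z": -0.03,"ax": 0,"ay": 0,"az": 0,"hand": -1},{"x": 0,"y": 0.0006,"z": -0.0435,"ax": 0,"ay": 0,"az": 0,"hand": -1},{"x": 0,"y": 0.0006,"z": -0.044,"ax": 0,"ay": 0,"az": 0,"hand": -1},{"x": 0,"y": 0.0006,"z": -0.044,"ax": 0,"ay": 0,"az": 0,"hand": -1}])

```text
time_s: 14.3
eef_pos: [514.3, 338.4, 57.2]
ee_rot: [0.539, 0.457, 0.539, -0.458]
force: [-0.1, 0.3, -0.6]
grip_width: 0.44
```

Call:
carry_out(targets=[{"x": 0,"y": 0,"z": -0.003,"ax": 0,"ay": 0,"az": 0,"hand": -1},{"x": 0,"y": 0,"z": -0.003,"ax": 0,"ay": 0,"az": 0,"hand": -1}])

```text
time_s: 14.55
eef_pos: [514.7, 338.7, 56.4]
ee_rot: [0.539, 0.458, 0.539, -0.457]
force: [-4.8, -1.9, 13.5]
grip_width: 0.445
```

Call:
carry_out(targets=[{"x": 0,"y": 0,"z": 0.002,"ax": 0,"ay": 0,"az": 0,"hand": 1},{"x": 0,"y": 0,"z": 0.002,"ax": 0,"ay": 0,"az": 0,"hand": 1},{"x": 0,"y": 0,"z": 0.002,"ax": 0,"ay": 0,"az": 0,"hand": 1},{"x": 0,"y": 0,"z": 0.06,"ax": 0,"ay": 0,"az": 0,"hand": 1},{"x": 0,"y": 0,"z": 0.12,"ax": 0,"ay": 0,"az": 0,"hand": 1}])

```text
time_s: 15.18
eef_pos: [514.2, 338.3, 175.7]
ee_rot: [0.539, 0.457, 0.539, -0.458]
force: [0.8, 0.4, 0.7]
grip_width: 0.999
```

Call:
carry_out(targets=[{"x": -0.003,"y": -0.04,"z": 0.06,"ax": 0,"ay": 0,"az": 0,"hand": 1},{"x": -0.006,"y": -0.1,"z": 0.07,"ax": 0,"ay": 0,"az": -0.1,"hand": 1},{"x": -0.009,"y": -0.16,"z": 0.07,"ax": 0,"ay": 0,"az": -0.2,"hand": 1},{"x": -0.012,"y": -0.22,"z": 0.07,"ax": 0,"ay": 0,"az": -0.3,"hand": 1},{"x": -0.015,"y": -0.28,"z": 0.07,"ax": 0,"ay": 0,"az": -0.347,"hand": 1}])

```text
time_s: 15.8
eef_pos: [499.1, 56.6, 244.8]
ee_rot: [0.452, 0.544, 0.451, -0.544]
force: [1.7, -0.0, -0.0]
grip_width: 1.003
```

Call:
carry_out(targets=[{"x": -0.0005,"y": -0.06,"z": 0,"ax": 0,"ay": 0,"az": 0,"hand": 1},{"x": -0.001,"y": -0.12,"z": 0,"ax": 0,"ay": 0,"az": 0,"hand": 1},{"x": -0.002,"y": -0.18,"z": 0,"ax": 0,"ay": 0,"az": 0,"hand": 1},{"x": -0.0025,"y": -0.235,"z": 0,"ax": 0,"ay": 0,"az": 0,"hand": 1},{"x": -0.0025,"y": -0.235,"z": 0,"ax": 0,"ay": 0,"az": 0,"hand": 1}])

```text
time_s: 16.42
eef_pos: [496.5, -179.6, 244.2]
ee_rot: [-0.451, -0.545, -0.451, 0.545]
force: [-0.2, 0.9, -1.3]
grip_width: 0.998
```

Call:
carry_out(targets=[{"x": 0,"y": 0,"z": 0,"ax": 0,"ay": 0,"az": 0,"hand": 1},{"x": 0,"y": 0,"z": 0,"ax": 0,"ay": 0,"az": 0,"hand": 1}])

```text
time_s: 16.68
eef_pos: [497.2, -175.4, 244.9]
ee_rot: [0.452, 0.543, 0.453, -0.543]
force: [0.3, 1.1, 0.4]
grip_width: 0.997
```

Run:
```python
from h import *
st();i=viewer.camera_info("wrist");w=viewer.capture("wrist");cv2.imwrite("pics/w4.png",w)
t=viewer.capture("top");s=viewer.capture("side")
cv2.imwrite("pics/t4.png",t);cv2.imwrite("pics/s4.png",s)
T,S=viewer.camera_info("top"),viewer.camera_info("side");C=[]
for p,lo,hi in((t,195,300),(s,280,340)):
    h=cv2.cvtColor(p,cv2.COLOR_BGR2HSV);m=(h[...,0]>100)&(h[...,0]<130)&(h[...,1]>140)&(h[...,2]>50)
    C.append([b[2] for b in blobs(m,15,400) if lo<b[2][0]<hi]);print(C[-1])
for a in C[0]:
  for b in C[1]:
    c,d=ray(T,*a);c2,d2=ray(S,*b);print(a,b,tri(c,d[0],c2,d2[0]))
o=np.zeros((600,640,3),np.uint8);o[:400]=w
o[400:600,:200]=cv2.resize(s[140:215,280:355],(200,200));o[400:600,210:610]=cv2.resize(t[165:215,195:295],(400,200));cv2.imwrite("pics/c4.png",o)
```

```text
t 16.68 p [ 497.2 -175.4  244.9] jaw yaw -0.182 tilt x [ 0.  0. -1.] F [0.3 1.1 0.4] g 0.997
[array([251. , 183.1]), array([213.3, 190.4])]
[]
```

View pics/c4.png

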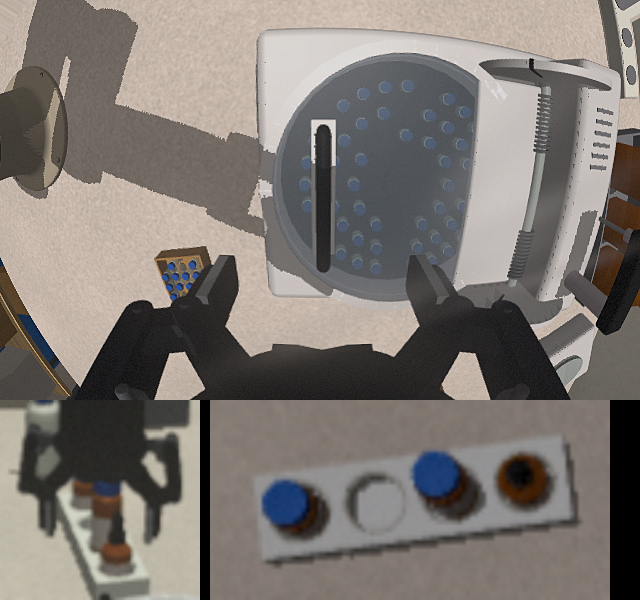

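The top crop shows the bottles swapped and well1 free, and the side view is blocked by the gripper. In the wrist view the bar runs straight from (323,128) to (323,268), so the jaw yaw is square to it.

Run:
```python
from h import *
T=viewer.camera_info("top")
for a,z in(((213.3,190.4),85),((251,183.1),125)):
    c,d=ray(T,*a);print(onz(c,d,z))
i=viewer.camera_info("wrist");w=cv2.imread("pics/w4.png")
m=w[100:300,290:345].max(2)<45
for b in blobs(m,200,9000):
    q=b[1];print(q)
    ys,xs=np.nonzero(b[3]==b[0]);top,bot=ys.min(),ys.max()
    e=[(xs[ys<top+14].mean()+290,top+100),(xs[ys>bot-14].mean()+290,bot+100)];print(e)
    c,d=fray(i,*np.array(e).T);X=onz(c,d,157);print(X,X.mean(0),np.linalg.norm(X[0]-X[1]),np.arctan2(-(X[0]-X[1])[0],(X[0]-X[1])[1]))
```

```text
[[514.70772451 338.00758939  85.        ]]
[[535.27119128 213.8558826  125.        ]]
[  26   40   15  127 1250]
[(np.float64(323.75757575757575), np.int64(140)), (np.float64(322.63291139240505), np.int64(266))]
[[ 508.12014508 -126.75129985  157.        ]
 [ 487.85177006 -232.15310351  157.        ]] [ 497.98595757 -179.45220168  157.        ] 107.33288052488622 -0.18997728508825176
```

Call:
carry_out(targets=[{"x": 0.0008,"y": -0.003,"z": -0.05,"ax": 0,"ay": 0,"az": -0.004,"hand": 1},{"x": 0.0008,"y": -0.003,"z": -0.085,"ax": 0,"ay": 0,"az": -0.004,"hand": 1},{"x": 0.0008,"y": -0.003,"z": -0.1,"ax": 0,"ay": 0,"az": -0.004,"hand": 1},{"x": 0.0008,"y": -0.003,"z": -0.105,"ax": 0,"ay": 0,"az": -0.004,"hand": 1},{"x": 0.0008,"y": -0.003,"z": -0.105,"ax": 0,"ay": 0,"az": -0.004,"hand": 1}])

```text
time_s: 17.45
eef_pos: [498.3, -179.7, 140.7]
ee_rot: [0.452, 0.545, 0.451, -0.544]
force: [-0.2, -1.8, -0.2]
grip_width: 1.002
```

Call:
carry_out(targets=[{"x": 0,"y": 0,"z": 0,"ax": 0,"ay": 0,"az": 0,"hand": 1},{"x": 0,"y": 0,"z": 0,"ax": 0,"ay": 0,"az": 0,"hand": 1}])

```text
time_s: 17.7
eef_pos: [498.1, -179.7, 140.5]
ee_rot: [0.451, 0.545, 0.451, -0.544]
force: [1.0, -0.8, -0.7]
grip_width: 0.996
```

Well placed; down 3 mm and close on the bar.

Call:
carry_out(targets=[{"x": 0,"y": 0,"z": -0.003,"ax": 0,"ay": 0,"az": 0,"hand": 1},{"x": 0,"y": 0,"z": -0.003,"ax": 0,"ay": 0,"az": 0,"hand": -1},{"x": 0,"y": 0,"z": -0.003,"ax": 0,"ay": 0,"az": 0,"hand": -1},{"x": 0,"y": 0,"z": -0.003,"ax": 0,"ay": 0,"az": 0,"hand": -1},{"x": 0,"y": 0,"z": -0.003,"ax": 0,"ay": 0,"az": 0,"hand": -1}], grip_force=50)

```text
time_s: 18.32
eef_pos: [497.7, -179.5, 136.8]
ee_rot: [-0.451, -0.545, -0.451, 0.545]
force: [-6.7, 1.8, 3.6]
grip_width: 0.142
```

Call:
carry_out(targets=[{"x": 0,"y": 0,"z": 0,"ax": 0,"ay": 0,"az": 0,"hand": -1},{"x": 0,"y": 0,"z": 0,"ax": 0,"ay": 0,"az": 0,"hand": -1},{"x": 0,"y": 0,"z": 0,"ax": 0,"ay": 0,"az": 0,"hand": -1}])

```text
time_s: 18.7
eef_pos: [497.3, -179.4, 136.8]
ee_rot: [-0.451, -0.544, -0.451, 0.545]
force: [-4.5, 0.5, 2.9]
grip_width: 0.122
```

Call:
carry_out(targets=[{"x": 0.0024,"y": -0.0004,"z": 0.0114,"ax": 0,"ay": 0,"az": 0,"hand": -1},{"x": 0.0052,"y": -0.001,"z": 0.0228,"ax": 0,"ay": 0,"az": 0,"hand": -1},{"x": 0.0088,"y": -0.0017,"z": 0.0339,"ax": 0,"ay": 0,"az": 0,"hand": -1},{"x": 0.0127,"y": -0.0024,"z": 0.0449,"ax": 0,"ay": 0,"az": 0,"hand": -1},{"x": 0.0127,"y": -0.0024,"z": 0.0449,"ax": 0,"ay": 0,"az": 0,"hand": -1}])

```text
time_s: 19.32
eef_pos: [509.8, -181.7, 182.5]
ee_rot: [-0.45, -0.544, -0.452, 0.545]
force: [-9.6, 0.0, -1.9]
grip_width: 0.117
```

Call:
carry_out(targets=[{"x": 0,"y": 0,"z": 0,"ax": 0,"ay": 0,"az": 0,"hand": -1}])

```text
time_s: 19.45
eef_pos: [509.6, -181.7, 181.9]
ee_rot: [-0.45, -0.544, -0.452, 0.545]
force: [-9.3, 0.0, -2.0]
grip_width: 0.12
```

Call:
carry_out(targets=[{"x": 0.0036,"y": -0.0009,"z": 0.0107,"ax": 0,"ay": 0,"az": 0,"hand": -1},{"x": 0.0086,"y": -0.0018,"z": 0.0212,"ax": 0,"ay": 0,"az": 0,"hand": -1},{"x": 0.0142,"y": -0.0029,"z": 0.0315,"ax": 0,"ay": 0,"az": 0,"hand": -1},{"x": 0.0202,"y": -0.004,"z": 0.0414,"ax": 0,"ay": 0,"az": 0,"hand": -1},{"x": 0.0202,"y": -0.004,"z": 0.0414,"ax": 0,"ay": 0,"az": 0,"hand": -1}])

```text
time_s: 20.08
eef_pos: [530.5, -185.6, 224.4]
ee_rot: [-0.451, -0.544, -0.452, 0.545]
force: [-8.9, 2.2, -0.7]
grip_width: 0.119
```

Call:
carry_out(targets=[{"x": 0.0064,"y": -0.0013,"z": 0.0096,"ax": 0,"ay": 0,"az": 0,"hand": -1},{"x": 0.0136,"y": -0.0026,"z": 0.0188,"ax": 0,"ay": 0,"az": 0,"hand": -1},{"x": 0.0211,"y": -0.004,"z": 0.0277,"ax": 0,"ay": 0,"az": 0,"hand": -1},{"x": 0.0289,"y": -0.0055,"z": 0.0362,"ax": 0,"ay": 0,"az": 0,"hand": -1},{"x": 0.0289,"y": -0.0055,"z": 0.0362,"ax": 0,"ay": 0,"az": 0,"hand": -1}])

```text
time_s: 20.7
eef_pos: [559.0, -190.8, 261.7]
ee_rot: [-0.451, -0.544, -0.452, 0.545]
force: [-16.0, 6.1, 6.6]
grip_width: 0.119
```

```bash
python3 -c "
from h import *
st()"
```

```text
t 20.7 p [ 559.  -190.8  261.7] jaw yaw -0.187 tilt x [-0.002  0.    -1.   ] F [-16.    6.1   6.6] g 0.119
```

Call:
carry_out(targets=[{"x": -0.0015,"y": 0.0003,"z": 0.0015,"ax": 0,"ay": 0,"az": 0,"hand": -1},{"x": -0.0015,"y": 0.0003,"z": 0.0015,"ax": 0,"ay": 0,"az": 0,"hand": -1}])

```text
time_s: 20.95
eef_pos: [558.1, -190.7, 261.0]
ee_rot: [0.451, 0.545, 0.451, -0.544]
force: [-4.1, 3.2, -4.0]
grip_width: 0.118
```

Run:
```python
from h import *
st();S=viewer.camera_info("side");s=viewer.capture("side");w=viewer.capture("wrist");cv2.imwrite("pics/s5.png",s);cv2.imwrite("pics/w5.png",w)
st()
cv2.imwrite("pics/c5.png",cv2.resize(s[150:320,270:470],(800,680),interpolation=cv2.INTER_CUBIC)[:600])
```

```text
t 20.95 p [ 558.1 -190.7  261. ] jaw yaw -0.187 tilt x [-0.     0.001 -1.   ] F [-4.1  3.2 -4. ] g 0.118
t 21.05 p [ 558.1 -190.7  260.9] jaw yaw -0.187 tilt x [-0.001  0.001 -1.   ] F [-4.6  3.4 -3.6] g 0.12
```

View pics/c5.png

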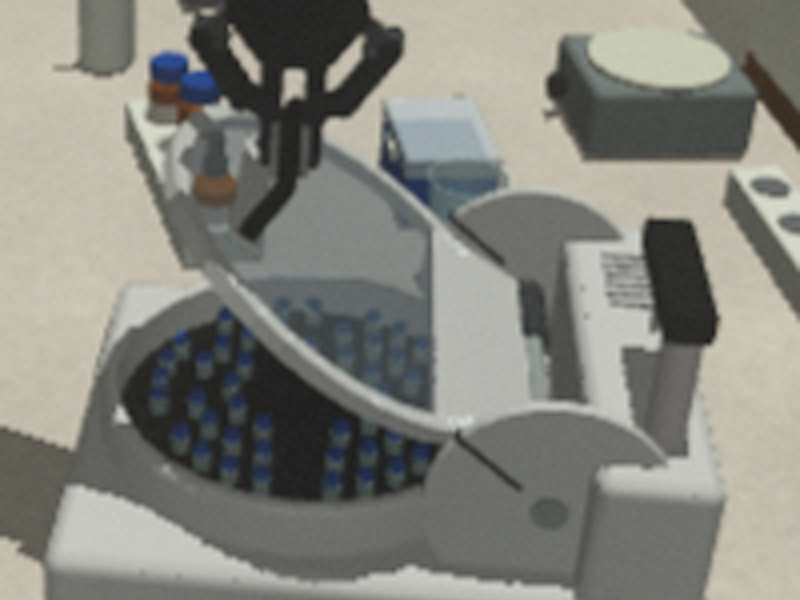

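The side view shows the cover lifted about 35°, held by the bar, with the load marks on both cheeks still just above the cover's face. Going on to the mark.

Call:
carry_out(targets=[{"x": 0.006,"y": -0.0012,"z": 0.0053,"ax": 0,"ay": 0,"az": 0,"hand": -1},{"x": 0.012,"y": -0.0024,"z": 0.0103,"ax": 0,"ay": 0,"az": 0,"hand": -1},{"x": 0.018,"y": -0.0036,"z": 0.015,"ax": 0,"ay": 0,"az": 0,"hand": -1},{"x": 0.018,"y": -0.0036,"z": 0.015,"ax": 0,"ay": 0,"az": 0,"hand": -1},{"x": 0.018,"y": -0.0036,"z": 0.015,"ax": 0,"ay": 0,"az": 0,"hand": -1}])

```text
time_s: 21.68
eef_pos: [575.3, -193.9, 277.8]
ee_rot: [-0.451, -0.544, -0.452, 0.545]
force: [-13.1, 6.9, 5.7]
grip_width: 0.113
```

Run:
```python
from h import *
st();S=viewer.camera_info("side");s=viewer.capture("side");cv2.imwrite("pics/s6.png",s)
# expected image of mark rim end (both cheeks' outer faces unknown y) and cover top-edge line at theta
hinge=np.array([498+230*.9826,-179-230*.186,115.]);xs=np.array([.9826,-.186,0]);ys=np.array([.186,.9826,0])
k=5;o=cv2.resize(s[185:305,340:460],None,fx=k,fy=k,interpolation=cv2.INTER_CUBIC)
cv2.imwrite("pics/c6.png",o)
for y in(-140,-150,150):
    print(y,[np.round((np.array(proj(S,hinge+ys*y-xs*r*np.cos(.698)+np.array([0,0,r*np.sin(.698)])))-[340,185])*k) .tolist() for r in(40,75)])
```

```text
t 21.68 p [ 575.3 -193.9  277.8] jaw yaw -0.187 tilt x [-0.001  0.001 -1.   ] F [-13.1   6.9   5.7] g 0.113
-140 [[271.0, 431.0], [217.0, 387.0]]
-150 [[272.0, 445.0], [218.0, 401.0]]
150 [[254.0, 111.0], [211.0, 73.0]]
```

View pics/c6.png

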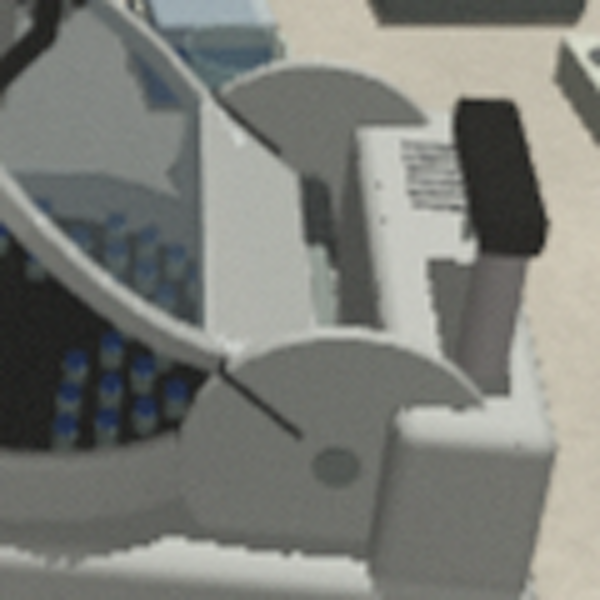

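Near-cheek mark runs (222,368)–(300,437), far one (222,92)–(278,150), and the cover's face now appears about in line with them. Next I'll relieve the radial squeeze a little and check the angle with the bar end and face edges.

Call:
carry_out(targets=[{"x": -0.001,"y": 0.0002,"z": 0.0011,"ax": 0,"ay": 0,"az": 0,"hand": -1},{"x": -0.001,"y": 0.0002,"z": 0.0011,"ax": 0,"ay": 0,"az": 0,"hand": -1},{"x": -0.001,"y": 0.0002,"z": 0.0011,"ax": 0,"ay": 0,"az": 0,"hand": -1}])

```text
time_s: 22.1
eef_pos: [574.9, -193.8, 277.5]
ee_rot: [0.451, 0.545, 0.452, -0.544]
force: [-6.5, 5.0, -1.5]
grip_width: 0.12
```

Run:
```python
from h import *
st();S=viewer.camera_info("side");s=viewer.capture("side");cv2.imwrite("pics/s7.png",s)
hinge=np.array([498+230*.9826,-179-230*.186,115.]);xs=np.array([.9826,-.186,0]);ys=np.array([.186,.9826,0]);Z=np.array([0,0,1.])
x0,y0,k=290,165,5
o=cv2.resize(s[y0:y0+120,x0:x0+160],None,fx=k,fy=k,interpolation=cv2.INTER_CUBIC)
def P(y,r,h,th):
    X=hinge+ys*y+xs*(-r*np.cos(th)+h*np.sin(th))+Z*(r*np.sin(th)+h*np.cos(th))
    return (np.array(proj(S,X))+[1.5,0]-[x0,y0]+.5)*k
for th,col in((.64,(0,0,255)),(.70,(0,255,0)),(.76,(255,0,0))):
    for q in((-55,230,42),(-131,75,0),(131,75,0),(131,30,0)):
        p=P(*q,th);cv2.circle(o,tuple(int(v) for v in p),2,col,-1)
        print(th,q,(p/k).round(1)+[x0,y0])
cv2.imwrite("pics/c7.png",o)
```

```text
t 22.1 p [ 574.9 -193.8  277.5] jaw yaw -0.187 tilt x [-0.001  0.001 -1.   ] F [-6.5  5.  -1.5] g 0.12
0.64 (-55, 230, 42) [345.9 194.8]
0.64 (-131, 75, 0) [384.1 261.6]
0.64 (131, 75, 0) [383.2 204.5]
0.64 (131, 30, 0) [395.1 213.5]
0.7 (-55, 230, 42) [350.7 191.6]
0.7 (-131, 75, 0) [385.5 260.5]
0.7 (131, 75, 0) [384.3 203.5]
0.7 (131, 30, 0) [395.5 213.1]
0.76 (-55, 230, 42) [355.7 188.7]
0.76 (-131, 75, 0) [386.9 259.5]
0.76 (131, 75, 0) [385.5 202.5]
0.76 (131, 30, 0) [396.  212.7]
```

View pics/c7.png

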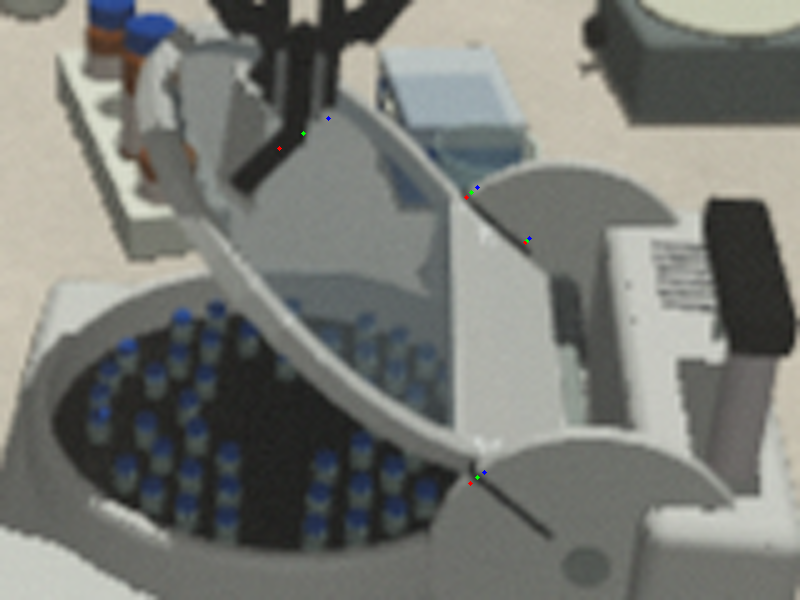

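The predicted 0.70 points (green) fall on both marks and on the near end of the bar, while 0.64 and 0.76 miss the bar. The bottles stand swapped in the stand. I'll hold a little, confirm it is steady and hand in.

Call:
carry_out(targets=[{"x": 0,"y": 0,"z": 0,"ax": 0,"ay": 0,"az": 0,"hand": -1},{"x": 0,"y": 0,"z": 0,"ax": 0,"ay": 0,"az": 0,"hand": -1},{"x": 0,"y": 0,"z": 0,"ax": 0,"ay": 0,"az": 0,"hand": -1},{"x": 0,"y": 0,"z": 0,"ax": 0,"ay": 0,"az": 0,"hand": -1},{"x": 0,"y": 0,"z": 0,"ax": 0,"ay": 0,"az": 0,"hand": -1}])

```text
time_s: 22.78
eef_pos: [574.9, -193.8, 277.5]
ee_rot: [0.451, 0.545, 0.452, -0.544]
force: [-6.9, 5.7, -1.1]
grip_width: 0.117
```

```bash
python3 -c "
from h import *
st()
a=viewer.capture('top');b=cv2.imread('pics/top0.png')
d=cv2.absdiff(a,b).max(2)>40
for k in blobs(cv2.morphologyEx(d.astype(np.uint8),cv2.MORPH_OPEN,np.ones((3,3))),20,99999): print(k[1])
from rig import finish_job
print(finish_job())"
```

```text
t 22.77 p [ 574.9 -193.8  277.5] jaw yaw -0.187 tilt x [-0.001  0.001 -1.   ] F [-6.9  5.7 -1.1] g 0.117
[387 119   9   7  50]
[396 123  15   8  64]
[ 346  125   77   94 2565]
[412 130   6   6  30]
[405 136  20  12 124]
[422 145  13  33 218]
[345 160   6   8  31]
[351 169   5   5  21]
[345 171   5   6  23]
[357 178  41  26 516]
[206 183   7   6  26]
[418 183   9  13  63]
[336 196  22  20 225]
[ 254  218  139  110 2766]
[382 218  18   7  78]
[234 236  18  27 127]
[ 221  269   96   67 3019]
[  85  292  208  108 7744]
[ 64 310  23  31 159]
[319 316   6   4  21]
[ 81 318  43  45 832]
[316 328   6   4  21]
[332 331  21  20 202]
[323 343  13   9  54]
[277 344  26  32 351]
[336 355  21  45 272]
[107 362  46  38 325]
the job is handed in; nothing more can be done
None
```

The two bottles are swapped and the cover is being held at the load mark. I handed the job in at about 23 s of the 72 s allowed.

- **Bottles:** The short bottle is now in well0 and the tall one in well2, using well1 to park. Each went down freely and pressed on the well floor at 13–16 N at about the grasp height. The top view puts the short cap at (514.7, 338.0) and the tall cap at (535.3, 213.9). Both are within about 1.5 mm of their well centres.
- **Cover:** It is held by the bow handle with a 50 N grip, and the tool had been steady for the last 0.6 s before hand-in. The tool's forward travel gives 0.69 rad and its height gives 0.72. In the side picture the bar end and the marks fit about 0.70. The pull along the arc is about 6.6 N, close to the 6.4 N expected at the mark.

**Checks that disagreed:**
- The forward and height angles differ by 0.03 rad. The bar probably slid a few mm in the pads during the lift, when the push towards the hinge reached about 17 N. I eased that to about 4 N.
- The gripper blocked the side view for the planned height check of the swapped bottles, so their seating rests on the floor contact and the top and later side pictures.
- The last before-and-after comparison of the top view was not conclusive. Most changes were at the arm, its shadow and the sampler, but one small patch at (234–252, 236–263) is near or under the spanner. I take it to be the shadow that moved, because the arm did not go near the spanner, but I did not look closer.

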